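Dock the emergency lantern and switch its charger on

ROBOT

A 6-joint arm with a two-finger parallel gripper is mounted at the origin on the work surface. World frame = base frame: x ahead of the robot, y to its left, z up, the work surface at z = 0. Lengths are in m, angles in rad, forces in N, time in s.
With the tool pointing down it reaches from about 0.325 to 0.775 m from the base axis. Payload 5.5 kg.
Tool frame: the origin (TCP) lies midway between the tips of the shut fingers; the grasp point (between the pads) lies 19 mm behind it (arm.grasp_offset is the distance from the TCP to the grasp point, in m); z points along the fingers, y is the line along which they close (so a half turn about z gives the same grasp; the last joint's range is limited). The gripper opens to 88 mm and grips with 3 to 60 N. Pads are 20 mm wide; open, the fingers measure 115 mm over their backs; the gripper's body (75 mm by 178 mm) begins 61 mm behind the grasp point.
Start: joints at [-1.251, 0.091, 1.231, -0, 1.82, -0.057], TCP at [0.221, -0.558, 0.223] pointing down, gripper open.
Joint ranges: [-2.87, 2.87], [-0.86, 2.18], [0.17, 2.46], [-1.51, 4.65], [0.06, 2.69], [-2.65, 2.65]. Speed limits (rad/s): [2.57, 2.57, 3.01, 3.14, 3.14, 3.14].

INTERFACE

Orientations are given as a rotation vector (axis times angle).
In Python, from station import get_state, imaging, finish_job, arm gives the robot as it stands.
- The arm moves only by the tool servo_tool, never from a script. Its argument "rows" is a list of rows, each a list of 3 entries, a list of its own where there are three numbers: the turn, a rotation vector about the tool's x, y, z in rad, then the shift along the tool's x, y, z in m, then the closure in counts, from 0 (fully open) to 255 (shut). In form: [[[ax, ay, az], [x, y, z], gripper], ...]. A call has 1 to 20 rows; each row is the pose to reach, as a shift and turn from the pose commanded when the call began, along the tool's axes at that moment; what a row does not reach only later rows make up. A row lasts 1/12 s, in which the tool goes at most 41.7 mm and 7.16 degrees, less where a joint would pass 70% of its speed; a pose out of reach is approached as far as the arm can. A call with a gripper value outside its range is refused whole. The fingers move at their own pace and stop on an object; "force" is the grip in N (left out, the last holds). Time passes only in rows, so rows that repeat a pose let the fingers close. It gives the time, the measured TCP pose, the force, the opening and the grip force at its end, in the units of the state.
- get_state(): the state, without advancing time (a new reading comes with each control period).
- imaging.camera(name): name is "scene" or "top" or "wrist"; returns the picture (480x640x3 uint8, red, green, blue); there is no depth.
- imaging.get_calibration(name): a dict with "vertical_fov" (degrees; the focal length in pixels is half the picture's height over the tangent of half this angle, whatever the lens; pixels are square), "cx", "cy" (the principal point, pixels), "xyz" and "attitude" of the camera in the world; the wrist camera has in their place "T_tool_cam" (4x4, takes a point from camera to tool coordinates, whose origin is the TCP and whose axes are the flange's). Camera axes: x right, y down, z forward; pixel columns grow to the right and rows downward; lengths in m; the calibration is good to about 2 mm. A picture is of the moment at which its call begins: read the wrist's pose just before it. get_calibration takes no time and is no camera call.
- finish_job(): hands the job in; it is judged then, once.
The state is a dict: "time": time; "q": joint angles; "joint_velocities": joint speeds; "tau": joint torques, N m; "eef_pos": TCP position; "ee_rot": TCP orientation; "ft_force": force on the tool from outside, world axes, zero at the start; "moment": the same for the moment, N m; "width": finger opening in m; "finger_force": force on a finger pad.
Only numpy, scipy, OpenCV 4.12 (cv2) and the standard library are available. Lean on these libraries where they do the work, as an engineer would, in place of code of your own. Each camera call takes 0.05 s, during which the arm holds its last target. There are 200 camera calls.

TASK

Put the yellow emergency lantern on charge: slide it along the shelf, without lifting it, contacts first, fully home into the black charging dock. Then lift the red guard on the grey switch box all the way up, flip the little switch under it fully over to the green (on) side, and lower the guard shut again. Leave everything else on the shelf where it is.

Things in the scene. Friction and masses are not known exactly. Their poses are not given: they have to be found in the camera images.
- lantern: Loose flat yellow lantern block with black end bands and a white light panel on top, 90 (x) x 100 (y) x 40 (z) mm, about 0.35 kg, lying on the shelf; too wide for the gripper, it is meant to be pushed (flat upright sides, pushing on the -x face moves it forward). Origin: centre of its underside. Its +x face carries two brass contacts and goes into the dock first; it starts 110 to 145 mm short of home, up to 25 mm off the dock's axis and up to 0.3 rad askew.
- lantern_contacts (a point): Point midway between the lantern's two brass contacts, in its +x face: 45 mm along its x from its origin, 20 mm up.
- dock: Black charging dock fixed to the shelf; its place and yaw vary. Origin on the shelf, on the bay's axis, in front of the mouth; x points into the bay (away from the robot). Bay 106 mm wide between two rails 26 mm high, 12 mm thick, from x = 65 to 125 mm; flared lead-ins widen the mouth to about 145 mm at x = 36 mm. The back block (150 mm wide, 60 mm high, 40 mm deep) has its face with brass contacts at x = 125 mm. The bay has no floor: the lantern stays on the shelf.
- dock_seat (a point): Where the lantern's origin lies when it is fully home: on the shelf, 80 mm along x from the dock's origin; axes as the dock's. The lantern's rear then stands 30 mm out of the rails.
- switch_box: Grey box fixed to the shelf, 124 (x) x 84 (y) x 35 (z) mm; its place and yaw vary. Origin: centre of its underside; x points away from the robot, z up. Green dot on its deck at -y (on side), red dot at +y (off side), under the guard.
- guard (a joint): Angle of the red guard, rad: 0 shut, 1.5 fully up (a stop). Hinge line parallel to the box's y through point guard_hinge. Stiff hinge (about 0.05 N m): stays where it is left. The guard is a shell open below and to the hinge side, 84 mm long (-x from the hinge) x 60 mm wide; shut, its top lies 44 mm above the hinge line and it covers the switch.
- guard_hinge (a point): Fixed point on the hinge line, in the middle of the box's width: 45 mm along +x from the box's origin, 37 mm above the shelf. Axes as the box's.
- guard_post (a point): White square pull post standing on the guard's top, 12 x 12 mm and 31 mm tall; this point is its tip. It turns with the guard: shut, it lies 66 mm towards -x of the hinge line and 75 mm above it, post upright; at 1.5 rad the post lies level, pointing to +x. It can be pinched across y from above, and turns between the fingers as the guard swings.
- switch (a joint): Angle of the small steel toggle, rad: 0 off (leaning 0.4 rad to the box's +y), 0.8 on (leaning 0.4 rad to -y). Turns about a line along the box's x, 3 mm towards -x of the box's origin, at the deck (35 mm up). Light friction, stays where it is left.
- switch_tip (a point): Tip of the toggle, 25 mm above the deck; the toggle is 14 mm (x) by 8 mm (y) thick.
- organizer: Loose grey plastic organizer box with flip-top lid, 156 x 116 x 98 mm; origin at centre of underside. Leave alone.
- tealight: Loose frosted white tealight holder, 60 mm wide, 45 mm high; origin at centre of underside. Leave alone.
- flashlight: Loose compact steel flashlight lying on its side, 110 mm long, 34 mm thick; origin on the shelf below its middle. Leave alone.
- key_cap: Loose blue silicone key cap with brass key stub, 60 x 26 x 10 mm; origin on its underside. Leave alone.
- dish: Loose blue ceramic dish, 120 mm wide, 20 mm high; origin at centre of underside. Leave alone.
Not all that is in view belongs to the job. Of the things like the lantern, leave any that is purple; of the rest the smaller one is meant.

How it is judged:
By the outcome, as a careful person would: the job done as asked, in the order asked, and still so for the second after the job is handed in, with the robot touching nothing.
It also fails if it takes over 72 s, if anything falls off the work surface, if the arm or the gripper's body presses on something with over 40 N, if the wrist force passes 120 N, or if a joint passes its speed limit or range.

## Working session

There is one attempt and no reset: what is moved stays moved. The work goes in short steps, Python scripts to look and compute and a tool call to move; the robot and the scene stay as the last step left them, time stands still between calls to the robot, and variables do not carry over. Pictures are saved under pics/ and viewed, at most 10 in all, crops included, and the job is handed in when it is done.

Besides the shell and the picture viewer there is one more tool, called after "Request:" as name([rows], argument=value, ...), one row to a line, values as JSON. servo_tool: Moves the arm, as the interface text tells. Its arguments: {"type":"object","properties":{"rows":{"type":"array"},"force":{"type":"number"}},"required":["rows"]}

```bash
ls; mkdir -p pics
python3 - <<'E'
from station import get_state, imaging
import cv2
for n in ("scene","top"):
    cv2.imwrite(f"pics/{n}0.png",imaging.camera(n)[:,:,::-1]); print(n,imaging.get_calibration(n))
print(imaging.get_calibration("wrist")); s=get_state(); print({k:s[k] for k in("time","eef_pos","ee_rot","width","ft_force")})
E
```

```text
pics
scene {'vertical_fov': 45.94324683814604, 'cx': 315.64394561877754, 'cy': 237.10290451344997, 'xyz': array([1.25613041, 0.30847608, 1.06801119]), 'attitude': array([-1.48731455, -2.20215579,  0.77151991])}
top {'vertical_fov': 44.131793211751486, 'cx': 316.19946320318866, 'cy': 238.05458358913387, 'xyz': array([0.29779587, 0.01437773, 1.52670228]), 'attitude': array([-2.10139042,  2.15595858, -0.16494561])}
{'vertical_fov': 71.19147797891748, 'cx': 319.90641353581236, 'cy': 246.04499900261072, 'T_tool_cam': array([[ 1.25445460e-03, -9.70623303e-01, -2.40600977e-01,
         6.53943064e-02],
       [ 9.99999165e-01,  1.14278286e-03,  6.03662913e-04,
         9.96361605e-04],
       [-3.10974619e-04, -2.40601533e-01,  9.70623926e-01,
        -1.60600914e-01],
       [ 0.00000000e+00,  0.00000000e+00,  0.00000000e+00,
         1.00000000e+00]])}
{'time': 0.1, 'eef_pos': array([ 0.22066348, -0.55765131,  0.22164965]), 'ee_rot': array([-3.08433344e+00, -5.88006196e-01,  3.28458020e-04]), 'width': 0.08802804133968013, 'ft_force': array([ 0.60659239, -0.26537096,  0.16176748])}
```

View pics/top0.png

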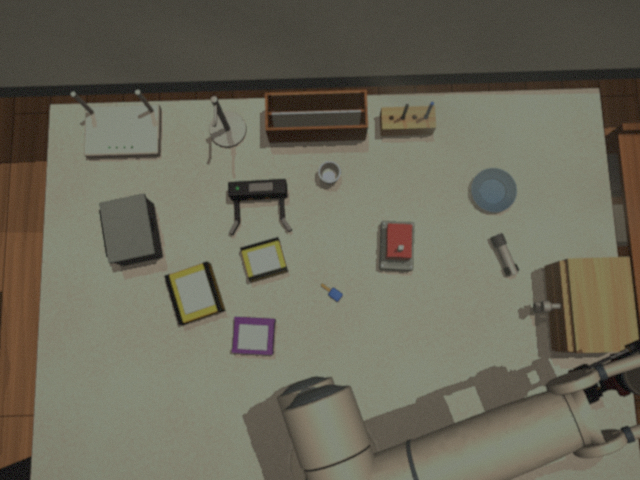

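View pics/scene0.png

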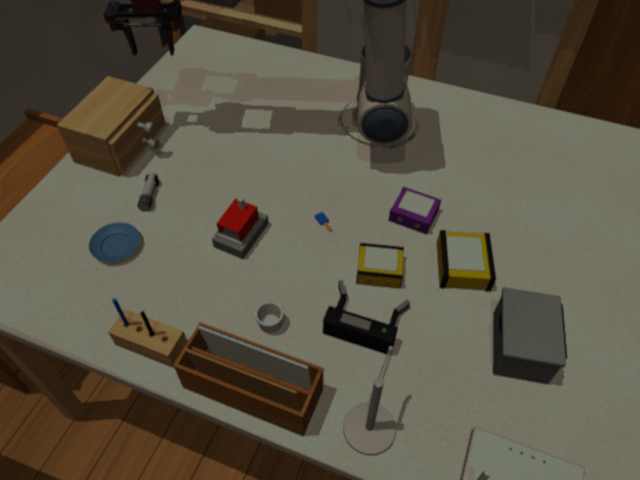

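The top view shows the small yellow lantern at (264,259), the larger yellow one at (195,293), and the purple one at (254,336). The dock's back block is at (258,190) and the switch box at (397,246), with its post near (400,247). The scene view agrees. Next I'll get rough positions from the top view.

```bash
cat > h.py <<'E'
import numpy as np, cv2
from scipy.spatial.transform import Rotation as R
from scipy.optimize import least_squares
from station import get_state, imaging
def cam(n, s=None):
    c=imaging.get_calibration(n); f=240/np.tan(np.radians(c["vertical_fov"]/2))
    K=np.array([[f,0,c["cx"]],[0,f,c["cy"]],[0,0,1]])
    if n=="wrist":
        s=s or get_state(); T=c["T_tool_cam"]; Rt=R.from_rotvec(s["ee_rot"]).as_matrix()
        return K,Rt@T[:3,:3],Rt@T[:3,3]+s["eef_pos"]
    return K,R.from_rotvec(c["attitude"]).as_matrix(),np.array(c["xyz"])
def ray(C,uv,z):
    K,Rm,t=C; d=(Rm@np.linalg.inv(K)@np.c_[np.atleast_2d(uv),np.ones(len(np.atleast_2d(uv)))].T).T
    return t+d*((np.broadcast_to(z,len(d))-t[2])/d[:,2])[:,None]
def proj(C,P):
    K,Rm,t=C; p=(K@Rm.T@(np.atleast_2d(P)-t).T).T
    return p[:,:2]/p[:,2:]
def place(p,P):  # p=(x,y,yaw), P local points
    c,s=np.cos(p[2]),np.sin(p[2]); P=np.atleast_2d(P)
    return np.c_[p[0]+c*P[:,0]-s*P[:,1],p[1]+s*P[:,0]+c*P[:,1],P[:,2]]
def fit(views,p0):  # views: list of (C, P local, uv)
    r=least_squares(lambda p:np.concatenate([(proj(C,place(p,P))-uv).ravel() for C,P,uv in views]),p0)
    return r.x,np.sqrt(np.mean(r.fun**2))
def rel(pos,yaw_tool,s=None,tilt=None):
    """shift/turn in tool axes from current measured pose to TCP pos, tool down, tool y at world angle"""
    s=s or get_state(); R0=R.from_rotvec(s["ee_rot"]); y=np.array([np.cos(yaw_tool),np.sin(yaw_tool),0]); z=np.array([0,0,-1.])
    R1=R.from_matrix(np.c_[np.cross(y,z),y,z])
    return (R0.inv()*R1).as_rotvec().round(4),R0.inv().apply(np.array(pos)-s["eef_pos"]).round(4)
E
python3 - <<'E'
from h import *
C=cam("top")
print(ray(C,[[264,259],[258,190],[397,246],[400,247],[195,293]],[.04,.06,.035,.11,.04]).round(3))
s=get_state();print(R.from_rotvec(s["ee_rot"]).as_matrix().round(3))
print(s["q"])
im=cv2.imread("pics/top0.png")
a=cv2.resize(im[170:310,195:325],None,fx=4,fy=4,interpolation=cv2.INTER_CUBIC)
b=cv2.resize(im[205:285,365:430],None,fx=4,fy=4,interpolation=cv2.INTER_CUBIC)
o=np.zeros((560,780,3),np.uint8);o[:,:520]=a;o[:320,520:780]=b
cv2.imwrite("pics/c0.png",cv2.convertScaleAbs(o,alpha=1.6))
E
```

```text
[[ 0.498  0.163  0.04 ]
 [ 0.673  0.175  0.06 ]
 [ 0.523 -0.176  0.035]
 [ 0.509 -0.173  0.11 ]
 [ 0.416  0.338  0.04 ]]
[[ 0.93   0.368 -0.001]
 [ 0.368 -0.93   0.002]
 [ 0.    -0.002 -1.   ]]
[-1.25073426e+00  9.17305425e-02  1.23176912e+00  1.76374015e-05
  1.81981548e+00 -5.66982978e-02]
```

View pics/c0.png

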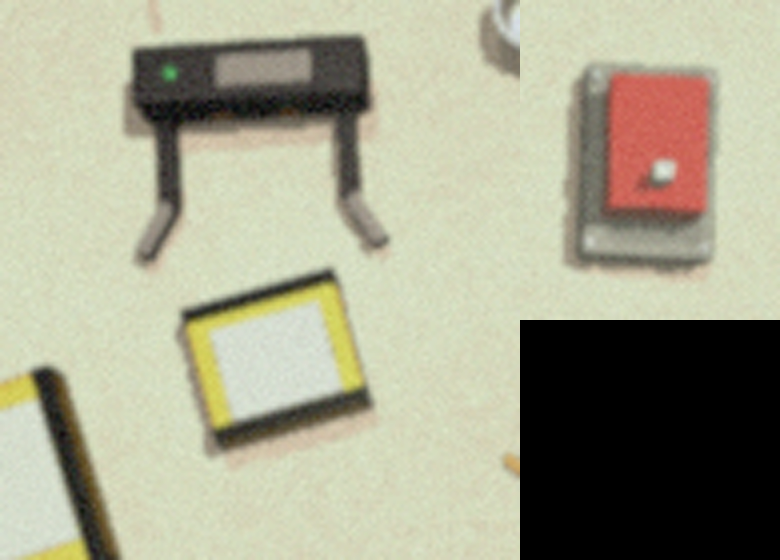

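The enlarged crop shows the lantern turned about +0.28 rad and the dock about +0.05 rad. The guard is shut, with its post near crop pixel (662,170). I'll move the arm over the middle for a wrist view.

```bash
python3 -c "
from h import *
print(rel([.58,.02,.25],-np.pi/2))"
```

```text
(array([-1.700e-03,  2.000e-04,  3.768e-01]), array([ 0.5467, -0.405 , -0.0276]))
```

Request:
servo_tool([
  [[0, 0, 0.3768], [0.5467, -0.405, -0.0276], 0],
  [[0, 0, 0.3768], [0.5467, -0.405, -0.0276], 0],
  [[0, 0, 0.3768], [0.5467, -0.405, -0.0276], 0],
  [[0, 0, 0.3768], [0.5467, -0.405, -0.0276], 0],
  [[0, 0, 0.3768], [0.5467, -0.405, -0.0276], 0],
  [[0, 0, 0.3768], [0.5467, -0.405, -0.0276], 0],
  [[0, 0, 0.3768], [0.5467, -0.405, -0.0276], 0],
  [[0, 0, 0.3768], [0.5467, -0.405, -0.0276], 0],
  [[0, 0, 0.3768], [0.5467, -0.405, -0.0276], 0],
  [[0, 0, 0.3768], [0.5467, -0.405, -0.0276], 0],
  [[0, 0, 0.3768], [0.5467, -0.405, -0.0276], 0],
  [[0, 0, 0.3768], [0.5467, -0.405, -0.0276], 0],
  [[0, 0, 0.3768], [0.5467, -0.405, -0.0276], 0],
  [[0, 0, 0.3768], [0.5467, -0.405, -0.0276], 0],
  [[0, 0, 0.3768], [0.5467, -0.405, -0.0276], 0],
  [[0, 0, 0.3768], [0.5467, -0.405, -0.0276], 0],
  [[0, 0, 0.3768], [0.5467, -0.405, -0.0276], 0],
  [[0, 0, 0.3768], [0.5467, -0.405, -0.0276], 0],
  [[0, 0, 0.3768], [0.5467, -0.405, -0.0276], 0],
  [[0, 0, 0.3768], [0.5467, -0.405, -0.0276], 0],
])

```text
time: 1.77
eef_pos: [0.5797, 0.0191, 0.2499]
ee_rot: [3.141, -0.001, -0.001]
ft_force: [0.2, -0.2, -0.3]
width: 0.0878
finger_force: 0.0
```

Run:
```python
from h import *
import pickle
s=get_state(); im=imaging.camera("wrist")[:,:,::-1]; pickle.dump(s,open("s1.pkl","wb"))
print(s["time"],s["eef_pos"],s["ee_rot"])
cv2.imwrite("pics/w1.png",im)
```

```text
1.7667 [0.57972251 0.01913138 0.24986682] [ 3.14110559e+00 -7.15399957e-04 -1.42966803e-03]
```

View pics/w1.png

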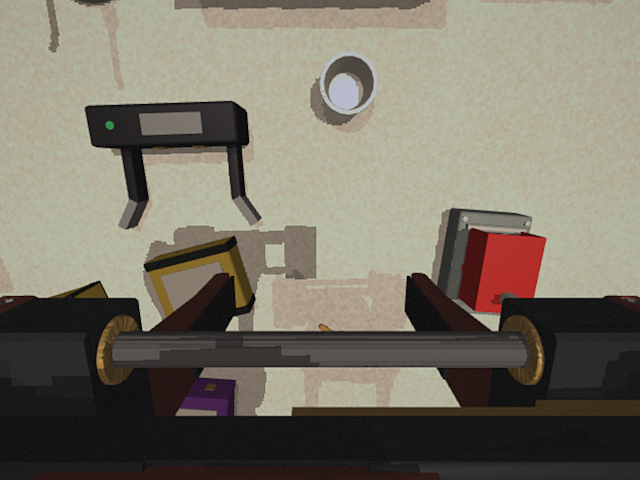

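The wrist view shows the dock's block at (165,125), its rails and flares, the lantern's front corners at (146,266) and (236,238), and the box top at (490,215). The gripper hides the rest. I'll enlarge these regions to read exact corners.

Run:
```python
from h import *
im=cv2.imread("pics/w1.png")
r=lambda a,k:cv2.resize(a,None,fx=k,fy=k,interpolation=cv2.INTER_CUBIC)
o=np.zeros((600,800,3),np.uint8)
a=r(im[95:245,80:265],2.5); o[:375,:462]=a[:375,:462]   # dock
b=r(im[200:320,430:560],2.5); o[:300,470:795]=b[:300]   # box
c=r(im[230:318,140:260],2.5); o[378:598,:300]=c[:220]   # lantern
cv2.imwrite("pics/c1.png",cv2.convertScaleAbs(o,alpha=1.7,beta=15))
```

```text
(no output)
```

View pics/c1.png

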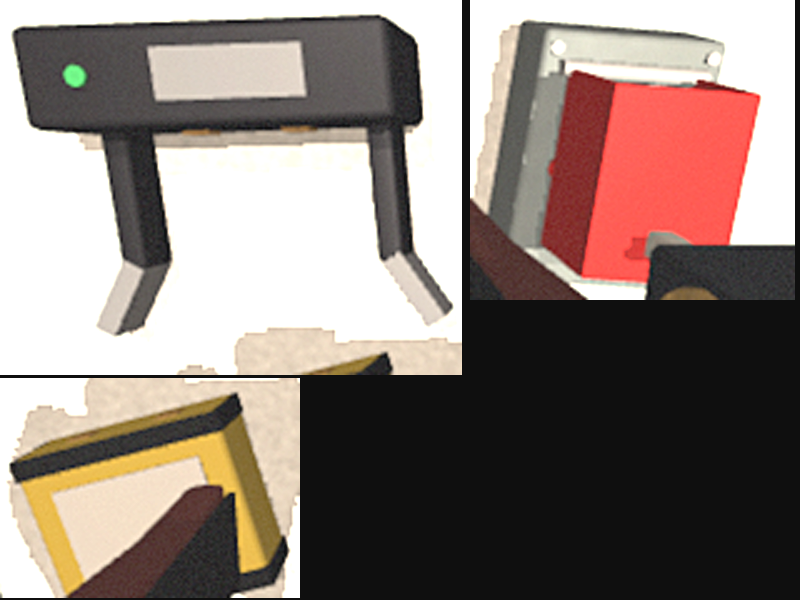

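Run:
```python
from h import *
import pickle
W=cam("wrist",pickle.load(open("s1.pkl","rb"))); T=cam("top")
A=lambda *a:np.array(a,float)
tl=lambda p:(p+.5)/4-.5+A(195,170)
tb=lambda p:(p-A(520,0)+.5)/4-.5+A(365,205)
wd=lambda p:(p+.5)/2.5-.5+A(80,95)
wb=lambda p:(p-A(470,0)+.5)/2.5-.5+A(430,200)
wl=lambda p:(p-A(0,378)+.5)/2.5-.5+A(140,230)
def rep(n,v,p0):
    for i,vv in enumerate(v+[None]):
        q=v if vv is None else [vv]
        if len(q[0][1])<2: continue
        p,e=fit(q,p0); print(n,i if vv else "all",p.round(4),"rms px",e.round(2))
    for C,P,uv in v: print((proj(C,place(p,P))-uv).round(1).tolist())
    return p
D=[(W,A((165,75,60),(165,-75,60),(125,75,60),(125,-75,60),(65,-53,26),(65,65,26))/1e3,wd(A((15,30),(380,17),(33,127),(388,125),(382,253),(121,262)))),
   (T,A((165,75,60),(165,-75,60))/1e3,tl(A((135,50),(363,37))))]
d=rep("dock",D,[.55,.17,.05])
L=[(T,A((45,50,40),(45,-50,40),(-45,-50,40),(-45,50,40))/1e3,tl(A((183,315),(333,271),(371,398),(216,437)))),
   (W,A((45,50,40),(45,50,0),(45,-50,0))/1e3,wl(A((12,465),(45,443),(243,394))))]
l=rep("lantern",L,[.5,.16,.28])
B=[(W,A((62,42,35),(62,-42,35),(45,30,81),(45,-30,81),(-39,30,81))/1e3,wb(A((525,22),(724,42),(617,83),(760,95),(583,276)))),
   (T,A((62,42,35),(62,-42,35),(-62,-42,35),(-21,0,112))/1e3,tb(A((587,65),(716,69),(713,255),(664,170))))]
b=rep("box",B,[.52,-.17,0])
print("seat",place(d,A(.08,0,0)),"lantern in dock frame",(R.from_euler('z',-d[2]).apply([l[0]-d[0],l[1]-d[1],0])).round(4),l[2]-d[2])
np.savez("poses.npz",d=d,l=l,b=b)
```

```text
dock 0 [0.5379 0.1703 0.0283] rms px 2.89
dock 1 [0.5333 0.1723 0.0299] rms px 0.54
dock all [0.5377 0.1704 0.0291] rms px 2.61
[[-4.1, -2.2], [3.7, -1.7], [-3.3, 1.7], [4.0, -1.9], [-1.3, 4.1], [0.2, 3.4]]
[[0.1, -1.7], [1.6, -1.7]]
lantern 0 [0.4997 0.1641 0.2524] rms px 1.02
lantern 1 [0.4999 0.1615 0.2439] rms px 1.2
lantern all [0.4997 0.1622 0.2407] rms px 1.2
[[0.5, -1.8], [1.0, -1.1], [0.5, 1.0], [0.9, 1.7]]
[[-1.1, -0.1], [1.8, -0.6], [-2.0, 0.7]]
box 0 [ 0.53   -0.1764 -0.0423] rms px 2.59
box 1 [ 0.5273 -0.1756 -0.0643] rms px 0.65
box all [ 0.5296 -0.1762 -0.0486] rms px 2.05
[[6.2, 1.9], [0.6, -2.4], [-2.9, 1.3], [-0.9, -0.6], [-2.6, 1.3]]
[[-0.6, -1.6], [-0.1, -2.0], [0.8, -0.3], [0.3, -0.1]]
seat [[0.6176357  0.17269518 0.        ]] lantern in dock frame [-0.0381 -0.007   0.    ] 0.2116081005900938
```

Run:
```python
from h import *
import pickle
W=cam("wrist",pickle.load(open("s1.pkl","rb"))); T=cam("top")
A=lambda *a:np.array(a,float)
tl=lambda p:(p+.5)/4-.5+A(195,170)
tb=lambda p:(p-A(520,0)+.5)/4-.5+A(365,205)
wd=lambda p:(p+.5)/2.5-.5+A(80,95)
wb=lambda p:(p-A(470,0)+.5)/2.5-.5+A(430,200)
wl=lambda p:(p-A(0,378)+.5)/2.5-.5+A(140,230)
D=[(W,A((165,75,60),(165,-75,60),(125,75,60),(125,-75,60),(65,-53,26),(65,65,26))/1e3,wd(A((15,30),(380,17),(33,127),(388,125),(382,253),(121,262)))),
   (T,A((165,75,60),(165,-75,60))/1e3,tl(A((135,50),(363,37))))]
L=[(T,A((45,50,40),(45,-50,40),(-45,-50,40),(-45,50,40))/1e3,tl(A((183,315),(333,271),(371,398),(216,437)))),
   (W,A((45,50,40),(45,50,0),(45,-50,0))/1e3,wl(A((12,465),(45,443),(243,394))))]
B=[(W,A((62,-42,35),(45,30,81),(45,-30,81),(-39,30,81))/1e3,wb(A((724,42),(617,83),(760,95),(583,276)))),
   (T,A((62,42,35),(62,-42,35),(-62,-42,35),(-21,0,112))/1e3,tb(A((587,65),(716,69),(713,255),(664,170))))]
def pd(C,P,k):
    K,Rm,t=C; n=(P-t)@Rm; return cv2.projectPoints(n,np.zeros(3),np.zeros(3),K,np.array([k,0,0,0]))[0][:,0]
def f(x,parts=False):
    o=[pd(C,place(x[2+3*i:5+3*i],P),x[0] if C is W else x[1])-uv for i,v in enumerate((D,L,B)) for C,P,uv in v]
    return o if parts else np.concatenate([q.ravel() for q in o])
r=least_squares(f,[0,0,.54,.17,.03,.5,.16,.25,.53,-.176,-.05],loss="soft_l1")
x=r.x;print("k",x[:2],"\n",x[2:].reshape(3,3).round(4))
for q in f(x,True): print(q.round(1).tolist())
d,l,b=x[2:].reshape(3,3)
print("seat",place(d,A(.08,0,0)),"lantern in dock",R.from_euler('z',-d[2]).apply([l[0]-d[0],l[1]-d[1],0]).round(4),l[2]-d[2])
np.savez("poses.npz",d=d,l=l,b=b,k=x[:2])
```

```text
k [-0.05195201 -0.80468491] 
 [[ 0.5396  0.1764  0.0148]
 [ 0.4998  0.1644  0.2479]
 [ 0.5293 -0.181  -0.0659]]
[[0.6, -0.2], [1.1, -0.7], [-0.9, 1.7], [0.5, -1.9], [-5.4, 3.3], [-1.0, 1.7]]
[[1.0, -1.3], [0.5, -1.3]]
[[0.6, -1.8], [0.1, -1.2], [-0.2, 0.7], [1.2, 1.2]]
[[-0.5, -0.0], [1.9, -0.4], [-3.8, 0.5]]
[[0.8, -0.7], [0.4, 1.3], [-1.2, 0.4], [-0.7, 0.2]]
[[0.9, -1.6], [-0.1, -1.2], [-0.1, -0.7], [0.7, -0.2]]
seat [[0.61958912 0.17757483 0.        ]] lantern in dock [-0.04   -0.0114  0.    ] 0.23314225966225716
```

Request:
servo_tool([
  [[0, 0, 0], [-0.04, -0.07, 0], 0],
  [[0, 0, 0], [-0.09, -0.156, 0], 0],
  [[0, 0, 0], [-0.09, -0.156, 0], 0],
  [[0, 0, 0], [-0.09, -0.156, 0], 0],
  [[0, 0, 0], [-0.09, -0.156, 0], 0],
  [[0, 0, 0], [-0.09, -0.156, 0], 0],
  [[0, 0, 0], [-0.09, -0.156, 0], 0],
])

```text
time: 2.4
eef_pos: [0.4901, 0.175, 0.2507]
ee_rot: [3.141, -0.0, 0.002]
ft_force: [0.6, -0.1, 0.6]
width: 0.0876
finger_force: 0.0
```

Run:
```python
from h import *
import pickle
s=get_state(); im=imaging.camera("wrist")[:,:,::-1]; pickle.dump(s,open("s2.pkl","wb"))
print(s["time"],s["eef_pos"],s["ee_rot"])
cv2.imwrite("pics/w2.png",cv2.convertScaleAbs(cv2.resize(im[20:320,160:460],None,fx=2,fy=2,interpolation=cv2.INTER_CUBIC),alpha=1.6,beta=15))
```

```text
2.4 [0.49011942 0.17498261 0.25070966] [ 3.14115358e+00 -3.08178551e-05  2.07409297e-03]
```

View pics/w2.png

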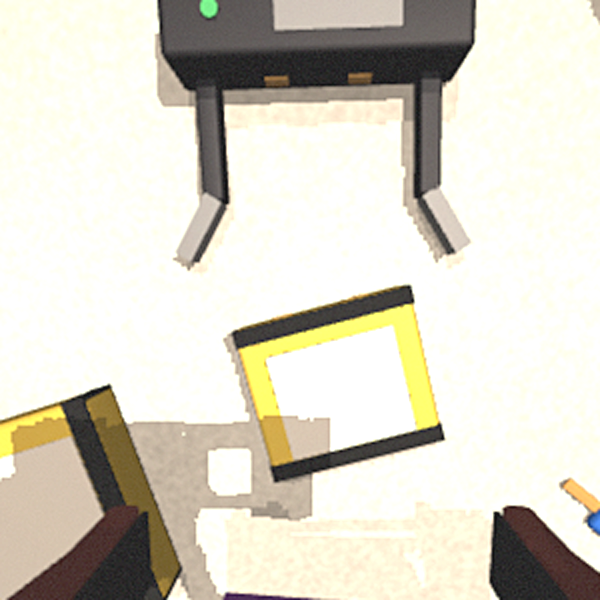

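Request:
servo_tool([
  [[0, 0, 0], [-0.01, 0.04, 0], 0],
  [[0, 0, 0], [-0.01, 0.355, 0], 0],
  [[0, 0, 0], [-0.01, 0.355, 0], 0],
  [[0, 0, 0], [-0.01, 0.355, 0], 0],
  [[0, 0, 0], [-0.01, 0.355, 0], 0],
  [[0, 0, 0], [-0.01, 0.355, 0], 0],
  [[0, 0, 0], [-0.01, 0.355, 0], 0],
  [[0, 0, 0], [-0.01, 0.355, 0], 0],
  [[0, 0, 0], [-0.01, 0.355, 0], 0],
  [[0, 0, 0], [-0.01, 0.355, 0], 0],
  [[0, 0, 0], [-0.01, 0.355, 0], 0],
  [[0, 0, 0], [-0.01, 0.355, 0], 0],
])

```text
time: 3.45
eef_pos: [0.4798, -0.1799, 0.25]
ee_rot: [-3.141, 0.003, 0.001]
ft_force: [0.1, 0.2, -0.0]
width: 0.0879
finger_force: 0.0
```

Run:
```python
from h import *
import pickle
s=get_state(); im=imaging.camera("wrist")[:,:,::-1]; pickle.dump(s,open("s3.pkl","wb"))
print(s["time"],s["eef_pos"],s["ee_rot"])
cv2.imwrite("pics/w3.png",cv2.convertScaleAbs(cv2.resize(im[100:300,220:420],None,fx=3,fy=3,interpolation=cv2.INTER_CUBIC),alpha=1.6,beta=15))
```

```text
3.45 [ 0.47977604 -0.17990504  0.25003674] [-3.14107726e+00  3.19228463e-03  7.04862729e-04]
```

View pics/w3.png

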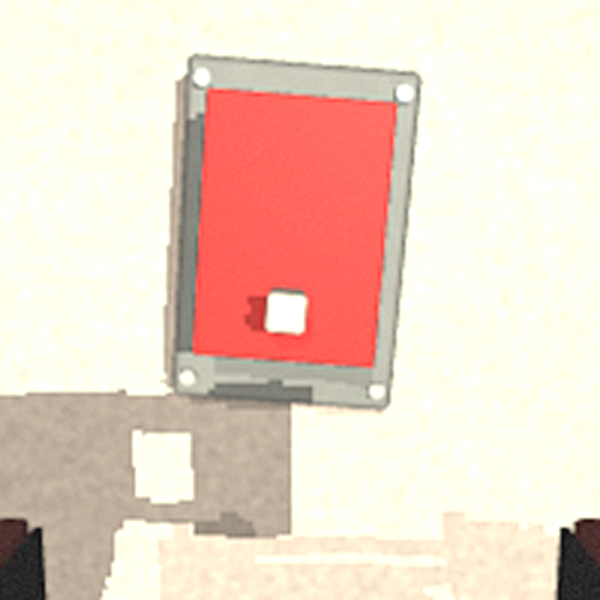

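Wrist view 2 shows the lantern's top corners at crop (233,333), (411,288), (443,438) and (275,481), and the dock block's front edge from (162,52) to (472,46). Wrist view 3 shows the deck corners at (192,55), (420,73), (386,407) and (172,395), with the post tip at (286,312).

Run:
```python
from h import *
import pickle
W2=cam("wrist",pickle.load(open("s2.pkl","rb"))); W3=cam("wrist",pickle.load(open("s3.pkl","rb")))
A=lambda *a:np.array(a,float)
w2=lambda p:(p+.5)/2-.5+A(160,20)
w3=lambda p:(p+.5)/3-.5+A(220,100)
V=[(W2,A((125,75,60),(125,-75,60),(65,53,26),(65,-53,26),)/1e3,w2(A((162,52),(472,46),(222,203),(416,196)))),
(W2,A((45,50,40),(45,-50,40),(-45,-50,40),(-45,50,40))/1e3,w2(A((233,333),(411,288),(443,436),(275,480)))),
(W3,A((62,42,35),(62,-42,35),(-62,-42,35),(-62,42,35),(45,30,81),(45,-30,81),(-39,-30,81),(-39,30,81),(-21,0,112))/1e3,w3(A((192,55),(420,73),(386,407),(172,395),(206,88),(397,102),(374,367),(193,353),(286,312))))]
def pd(C,P,k):
    K,Rm,t=C; return cv2.projectPoints((P-t)@Rm,np.zeros(3),np.zeros(3),K,np.array([k,0,0,0]))[0][:,0]
def f(x,parts=False):
    o=[pd(C,place(x[1+3*i:4+3*i],P),x[0])-uv for i,(C,P,uv) in enumerate(V)]
    return o if parts else np.concatenate([q.ravel() for q in o])
x=least_squares(f,[0,.54,.17,.03,.5,.16,.25,.53,-.176,-.05],loss="soft_l1").x
print("k",x[0],"\n",x[1:].reshape(3,3).round(4))
for q in f(x,True): print(q.round(1).tolist())
d,l,b=x[1:].reshape(3,3)
print("seat",place(d,A(.08,0,0)),"lantern in dock",R.from_euler('z',-d[2]).apply([l[0]-d[0],l[1]-d[1],0]).round(4),l[2]-d[2])
np.savez("poses.npz",d=d,l=l,b=b,k=x[0])
```

```text
k -0.037770256003389194 
 [[ 0.5409  0.1734  0.0188]
 [ 0.5015  0.1626  0.2482]
 [ 0.5295 -0.178  -0.0738]]
[[-1.2, 1.5], [1.0, 1.5], [-0.2, -4.0], [0.3, -2.3]]
[[-0.4, -1.2], [-0.1, -1.6], [0.8, 3.3], [-0.1, 1.9]]
[[-1.8, -2.1], [1.1, -2.0], [1.6, 0.4], [-0.3, -0.9], [-0.0, 0.2], [0.1, 0.4], [-0.2, 0.1], [-0.1, 0.4], [-0.1, 2.1]]
seat [[0.62091986 0.17491897 0.        ]] lantern in dock [-0.0396 -0.0101  0.    ] 0.22938995998548012
```

Request:
servo_tool([
  [[0, 0, -0.1], [-0.046, -0.325, 0], 110],
  [[0, 0, -0.248], [-0.046, -0.325, 0], 110],
  [[0, 0, -0.248], [-0.046, -0.325, 0], 110],
  [[0, 0, -0.248], [-0.046, -0.325, 0], 110],
  [[0, 0, -0.248], [-0.046, -0.325, 0], 110],
  [[0, 0, -0.248], [-0.046, -0.325, 0], 110],
  [[0, 0, -0.248], [-0.046, -0.325, 0], 110],
  [[0, 0, -0.248], [-0.046, -0.325, 0.0], 110],
  [[0, 0, -0.248], [-0.046, -0.325, 0.03], 110],
  [[0, 0, -0.248], [-0.046, -0.325, 0.08], 110],
  [[0, 0, -0.248], [-0.046, -0.325, 0.12], 110],
  [[0, 0, -0.248], [-0.046, -0.325, 0.16], 110],
  [[0, 0, -0.248], [-0.046, -0.325, 0.2], 110],
  [[0, 0, -0.248], [-0.046, -0.325, 0.236], 110],
  [[0, 0, -0.248], [-0.046, -0.325, 0.236], 110],
  [[0, 0, -0.248], [-0.046, -0.325, 0.236], 110],
])

```text
time: 4.83
eef_pos: [0.4321, 0.1463, 0.0131]
ee_rot: [3.117, 0.391, -0.007]
ft_force: [0.2, 0.5, 0.4]
width: 0.0502
finger_force: 0.0
```

```bash
cat > push.py <<'E'
from h import *
z=np.load("poses.npz"); d,l=z["d"],z["l"]; s=get_state()
print(s["eef_pos"].round(4),s["ee_rot"].round(3),s["width"],s["ft_force"].round(1))
R0=R.from_rotvec(s["ee_rot"]); off=.055
th0=l[2]-d[2]; pos=R.from_euler('z',-d[2]).apply([l[0]-d[0],l[1]-d[1],0])[:2]
def at(u):  # lantern pose in the dock frame after travel u
    s1,a=.0236,.041
    e=lambda h:np.array([np.cos(h),np.sin(h)])
    if u<=s1: return pos+u*e(th0),th0
    p=pos+s1*e(th0); t=np.clip((u-s1)/a,0,1); rr=a/th0
    h=th0*(1-t); p=p+rr*np.array([np.sin(th0)-np.sin(h),np.cos(h)-np.cos(th0)])
    return p+np.array([max(0,u-s1-a),0]),h
for u in np.r_[-.015:.11:.006]:
    p,h=at(u); q=place(d,np.r_[p-off*np.array([np.cos(h),np.sin(h)]),0])[0]; q[2]=.014
    a,b=rel(q,-np.pi/2+d[2]+h,s); print(round(u,3),p.round(4),a[2].round(3),b.round(3).tolist())
E
python3 push.py
```

```text
[0.4321 0.1463 0.0131] [ 3.117  0.391 -0.007] 0.050161129701060604 [0.2 0.5 0.4]
-0.015 [-0.0543 -0.0135] 0.002 [0.001, 0.001, -0.001]
-0.009 [-0.0484 -0.0121] 0.002 [0.007, 0.001, -0.001]
-0.003 [-0.0426 -0.0108] 0.002 [0.013, 0.001, -0.001]
0.003 [-0.0367 -0.0094] 0.002 [0.019, 0.001, -0.001]
0.009 [-0.0309 -0.0081] 0.002 [0.025, 0.001, -0.001]
0.015 [-0.025  -0.0067] 0.002 [0.031, 0.001, -0.001]
0.021 [-0.0192 -0.0053] 0.002 [0.037, 0.001, -0.001]
0.027 [-0.0133 -0.004 ] 0.021 [0.043, 0.0, -0.001]
0.033 [-0.0075 -0.0028] 0.054 [0.049, -0.001, -0.001]
0.039 [-0.0015 -0.0019] 0.088 [0.055, -0.003, -0.001]
0.045 [ 0.0044 -0.0011] 0.121 [0.062, -0.004, -0.001]
0.051 [ 0.0104 -0.0006] 0.155 [0.068, -0.005, -0.001]
0.057 [ 0.0164 -0.0002] 0.188 [0.074, -0.006, -0.001]
0.063 [ 0.0224 -0.0001] 0.222 [0.08, -0.006, -0.001]
0.069 [ 0.0284 -0.    ] 0.231 [0.086, -0.006, -0.001]
0.075 [ 0.0344 -0.    ] 0.231 [0.092, -0.004, -0.001]
0.081 [ 0.0404 -0.    ] 0.231 [0.098, -0.003, -0.001]
0.087 [ 0.0464 -0.    ] 0.231 [0.104, -0.001, -0.001]
0.093 [ 0.0524 -0.    ] 0.231 [0.11, 0.0, -0.001]
0.099 [ 0.0584 -0.    ] 0.231 [0.115, 0.001, -0.001]
0.105 [ 0.0644 -0.    ] 0.231 [0.121, 0.003, -0.002]
```

Request:
servo_tool([
  [[0, 0, 0.002], [0.006, 0.001, 0], 110],
  [[0, 0, 0.002], [0.012, 0.001, 0], 110],
  [[0, 0, 0.002], [0.017, 0.001, 0], 110],
  [[0, 0, 0.002], [0.021, 0.001, 0], 110],
  [[0, 0, 0.002], [0.025, 0.001, 0], 110],
  [[0, 0, 0.002], [0.029, 0.001, 0], 110],
  [[0, 0, 0.002], [0.033, 0.001, 0], 110],
  [[0, 0, 0.002], [0.037, 0.001, 0], 110],
  [[0, 0, 0.01], [0.04, 0.001, 0], 110],
  [[0, 0, 0.021], [0.043, 0, 0], 110],
  [[0, 0, 0.038], [0.046, 0, 0], 110],
  [[0, 0, 0.054], [0.049, -0.001, 0], 110],
  [[0, 0, 0.071], [0.052, -0.002, 0], 110],
  [[0, 0, 0.088], [0.055, -0.003, 0], 110],
  [[0, 0, 0.121], [0.062, -0.004, 0], 110],
  [[0, 0, 0.155], [0.068, -0.005, 0], 110],
  [[0, 0, 0.188], [0.074, -0.006, 0], 110],
  [[0, 0, 0.222], [0.08, -0.006, 0], 110],
  [[0, 0, 0.231], [0.083, -0.006, 0], 110],
  [[0, 0, 0.231], [0.083, -0.006, 0], 110],
])

```text
time: 6.5
eef_pos: [0.5139, 0.1724, 0.014]
ee_rot: [-3.141, -0.026, -0.002]
ft_force: [-0.0, 1.2, 0.6]
width: 0.0505
finger_force: 0.0
```

Run:
```python
from h import *
import pickle
s=get_state(); im=imaging.camera("wrist")[:,:,::-1]; pickle.dump(s,open("s4.pkl","wb"))
print(s["time"],s["eef_pos"],s["ee_rot"],s["ft_force"].round(1))
t=imaging.camera("top")[:,:,::-1]
o=np.zeros((480,800,3),np.uint8); o[:,:480]=im[:,80:560]; o[:,480:]=cv2.resize(t[160:280,220:300],None,fx=4,fy=4,interpolation=cv2.INTER_CUBIC)
cv2.imwrite("pics/w4.png",cv2.convertScaleAbs(o,alpha=1.7,beta=15))
```

```text
6.5 [0.51393639 0.1723786  0.01397644] [-3.14107492e+00 -2.57871738e-02 -1.76368037e-03] [-0.   1.2  0.6]
```

View pics/w4.png

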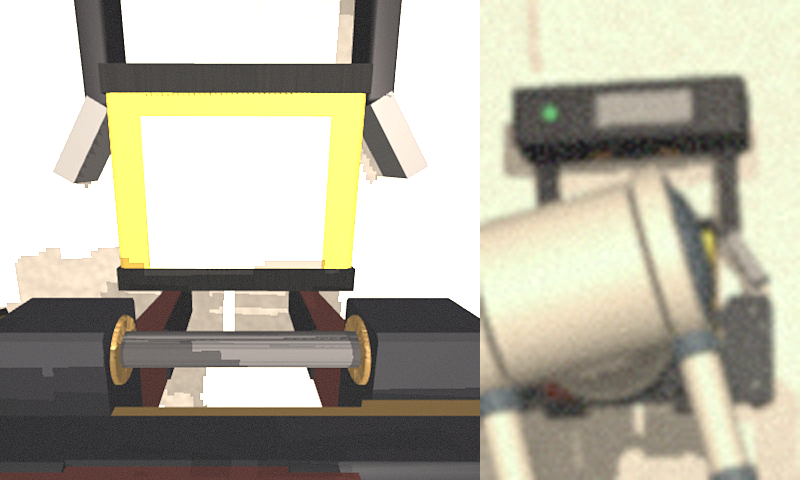

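The lantern is square and centred at the bay mouth: its front band is at (233,78) in the wrist view, between the rails. I'll keep pushing.

Request:
servo_tool([
  [[0, 0, 0], [0.004, 0, 0], 110],
  [[0, 0, 0], [0.008, 0, 0], 110],
  [[0, 0, 0], [0.012, 0, 0], 110],
  [[0, 0, 0], [0.016, 0, 0], 110],
  [[0, 0, 0], [0.02, 0, 0], 110],
  [[0, 0, 0], [0.024, 0, 0], 110],
  [[0, 0, 0], [0.028, 0, 0], 110],
  [[0, 0, 0], [0.031, 0, 0], 110],
  [[0, 0, 0], [0.034, 0, 0], 110],
  [[0, 0, 0], [0.037, 0, 0], 110],
  [[0, 0, 0], [0.04, 0, 0], 110],
  [[0, 0, 0], [0.042, 0, 0], 110],
  [[0, 0, 0], [0.044, 0, 0], 110],
  [[0, 0, 0], [0.046, 0, 0], 110],
])

```text
time: 7.77
eef_pos: [0.5592, 0.1728, 0.0142]
ee_rot: [3.141, 0.027, -0.0]
ft_force: [-0.6, 0.5, -0.6]
width: 0.0501
finger_force: 0.7
```

Request:
servo_tool([
  [[0, 0, 0], [0.001, 0, 0], 110],
  [[0, 0, 0], [0.002, 0, 0], 110],
  [[0, 0, 0], [0.003, 0, 0], 110],
  [[0, 0, 0], [0.004, 0, 0], 110],
])

```text
time: 8.1
eef_pos: [0.561, 0.1727, 0.0143]
ee_rot: [3.141, 0.027, -0.008]
ft_force: [-13.8, -2.0, 6.6]
width: 0.0498
finger_force: 7.1
```

Request:
servo_tool([
  [[0, 0, 0], [0.001, 0, 0], 110],
  [[0, 0, 0], [0.002, 0, 0], 110],
  [[0, 0, 0], [0.002, 0, 0], 110],
])

```text
time: 8.35
eef_pos: [0.561, 0.1727, 0.0143]
ee_rot: [3.14, 0.028, -0.015]
ft_force: [-19.6, -2.8, 9.8]
width: 0.0499
finger_force: 9.8
```

Run:
```python
from h import *
s=get_state(); im=imaging.camera("wrist")[:,:,::-1]; print(s["eef_pos"],s["ft_force"].round(1))
cv2.imwrite("pics/w5.png",cv2.convertScaleAbs(im,alpha=2.5,beta=25))
```

```text
[0.56104743 0.17267394 0.01432353] [-19.6  -2.8   9.8]
```

View pics/w5.png

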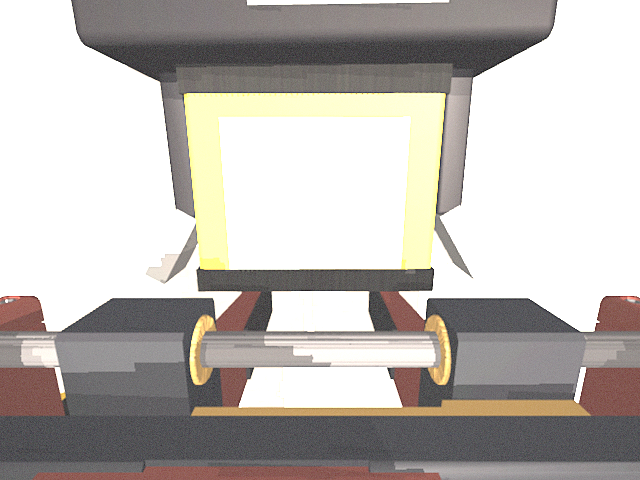

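The lantern's front band meets the dock block, about 32 mm of its rear stands out of the rails, and the arm stops firmly at 20 N, so it is home. I'll back off and rise.

Request:
servo_tool([
  [[0, 0, 0], [-0.005, 0, 0], 110],
  [[0, 0, 0], [-0.02, 0, 0], 110],
  [[0, 0, 0], [-0.03, 0, -0.03], 110],
  [[0, 0, 0], [-0.03, 0, -0.07], 110],
  [[0, 0, 0], [-0.03, 0, -0.11], 110],
  [[0, 0, 0], [-0.03, 0, -0.15], 110],
  [[0, 0, 0], [-0.03, 0, -0.17], 110],
  [[0, 0, 0], [-0.03, 0, -0.17], 110],
])

```text
time: 9.07
eef_pos: [0.5379, 0.173, 0.1923]
ee_rot: [-3.138, -0.027, -0.021]
ft_force: [0.4, -0.3, 1.4]
width: 0.0504
finger_force: 0.0
```

```bash
cat > g.py <<'E'
from h import *
b=np.load("poses.npz")["b"]; s=get_state()
print(s["time"],s["eef_pos"].round(4),s["ft_force"].round(1))
def go(loc,n=""):
    a,t=rel(place(b,np.array(loc))[0],b[2]-np.pi/2,s); print(n,a.tolist(),t.round(4).tolist())
E
python3 -c "
from g import *
go([-.021,0,.17],'above'); go([-.021,0,.086],'at')"
```

```text
9.0667 [0.5379 0.173  0.1923] [ 0.4 -0.3  1.4]
above [-0.0036, -0.0131, 0.0908] [-0.0356, 0.349, 0.0208]
at [-0.0036, -0.0131, 0.0908] [-0.0367, 0.3492, 0.1048]
```

Request:
servo_tool([
  [[0, 0, 0.09], [-0.03, 0.1, 0], 110],
  [[0, 0, 0.09], [-0.036, 0.349, 0], 110],
  [[0, 0, 0.09], [-0.036, 0.349, 0], 110],
  [[0, 0, 0.09], [-0.036, 0.349, 0], 110],
  [[0, 0, 0.09], [-0.036, 0.349, 0], 110],
  [[0, 0, 0.09], [-0.036, 0.349, 0], 110],
  [[0, 0, 0.09], [-0.036, 0.349, 0], 110],
  [[0, 0, 0.09], [-0.036, 0.349, 0], 110],
  [[0, 0, 0.09], [-0.036, 0.349, 0], 110],
  [[0, 0, 0.09], [-0.036, 0.349, 0.02], 110],
  [[0, 0, 0.09], [-0.036, 0.349, 0.02], 110],
  [[0, 0, 0.09], [-0.036, 0.349, 0.02], 110],
])

```text
time: 10.07
eef_pos: [0.5042, -0.177, 0.1623]
ee_rot: [-3.138, 0.116, 0.005]
ft_force: [-0.3, 0.2, 0.7]
width: 0.0497
finger_force: 0.0
```

```bash
python3 -c "
from g import *
print(s['ee_rot'])
go([-.021,0,.087],'at')"
```

```text
10.0667 [ 0.5042 -0.177   0.1623] [-0.3  0.2  0.7]
[-3.13811787  0.11558376  0.00475077]
at [-0.0012, 0.0031, 0.0002] [0.0045, -0.0008, 0.0753]
```

Request:
servo_tool([
  [[0, 0.003, 0], [0.0045, -0.001, 0.03], 110],
  [[0, 0.003, 0], [0.0045, -0.001, 0.055], 110],
  [[0, 0.003, 0], [0.0045, -0.001, 0.075], 110],
  [[0, 0.003, 0], [0.0045, -0.001, 0.075], 110],
  [[0, 0.003, 0], [0.0045, -0.001, 0.075], 255],
  [[0, 0.003, 0], [0.0045, -0.001, 0.075], 255],
  [[0, 0.003, 0], [0.0045, -0.001, 0.075], 255],
  [[0, 0.003, 0], [0.0045, -0.001, 0.075], 255],
  [[0, 0.003, 0], [0.0045, -0.001, 0.075], 255],
  [[0, 0.003, 0], [0.0045, -0.001, 0.075], 255],
], force=15)

```text
time: 10.9
eef_pos: [0.5099, -0.1765, 0.0902]
ee_rot: [3.139, -0.115, 0.007]
ft_force: [-0.5, 9.9, 2.5]
width: 0.0133
finger_force: 5.4
```

```bash
cat > arc.py <<'E'
from g import *
# post grasp point rel. hinge when shut, hence TCP 19 mm below
s_=s["eef_pos"]; c,sn=np.cos(b[2]),np.sin(b[2])
loc=np.array([c*(s_[0]-b[0])+sn*(s_[1]-b[1]),-sn*(s_[0]-b[0])+c*(s_[1]-b[1]),s_[2]]); print("tcp local",loc.round(4),s["width"],s["finger_force"])
E
python3 - <<'E'
from arc import *
p=np.array([-.066,.068])
for a in np.arange(0,1.56,.1):
    q=[np.cos(a)*p[0]+np.sin(a)*p[1],-np.sin(a)*p[0]+np.cos(a)*p[1]]
    print(round(a,2),(np.array(q)-p).round(4).tolist())
E
```

```text
10.9 [ 0.5099 -0.1765  0.0902] [-0.5  9.9  2.5]
tcp local [-0.0196  0.0001  0.0902] 0.013316537547774706 5.43395921587944
0.0 [0.0, 0.0]
0.1 [0.0071, 0.0062]
0.2 [0.0148, 0.0118]
0.3 [0.023, 0.0165]
0.4 [0.0317, 0.0203]
0.5 [0.0407, 0.0233]
0.6 [0.0499, 0.0254]
0.7 [0.0593, 0.0265]
0.8 [0.0688, 0.0267]
0.9 [0.0782, 0.026]
1.0 [0.0876, 0.0243]
1.1 [0.0967, 0.0217]
1.2 [0.1055, 0.0182]
1.3 [0.1139, 0.0138]
1.4 [0.1218, 0.0086]
1.5 [0.1292, 0.0026]
```

Request:
servo_tool([
  [[0, 0, 0], [0, 0, 0], 140],
  [[0, 0, 0], [0, -0.001, 0.004], 140],
  [[0, 0, 0], [0, -0.001, 0.004], 140],
  [[0, 0, 0], [0, -0.001, 0.004], 140],
  [[0, 0, 0], [0, -0.001, 0.004], 255],
  [[0, 0, 0], [0, -0.001, 0.004], 255],
  [[0, 0, 0], [0, -0.001, 0.004], 255],
  [[0, 0, 0], [0, -0.001, 0.004], 255],
  [[0, 0, 0], [0, -0.001, 0.004], 255],
  [[0, 0, 0], [0, -0.001, 0.004], 255],
], force=15)

```text
time: 11.73
eef_pos: [0.5097, -0.1754, 0.0853]
ee_rot: [-3.139, 0.115, -0.005]
ft_force: [0.3, 1.5, -0.1]
width: 0.0121
finger_force: 15.0
```

Request:
servo_tool([
  [[0, 0, 0], [0.007, 0, -0.006], 255],
  [[0, 0, 0], [0.015, 0, -0.012], 255],
  [[0, 0, 0], [0.023, 0, -0.0165], 255],
  [[0, 0, 0], [0.0315, 0, -0.02], 255],
  [[0, 0, 0], [0.0405, 0, -0.023], 255],
  [[0, 0, 0], [0.05, 0, -0.025], 255],
  [[0, 0, 0], [0.059, 0, -0.0265], 255],
  [[0, 0, 0], [0.0685, 0, -0.0265], 255],
  [[0, 0, 0], [0.078, 0, -0.026], 255],
  [[0, 0, 0], [0.0875, 0, -0.0245], 255],
  [[0, 0, 0], [0.0965, 0, -0.022], 255],
  [[0, 0, 0], [0.105, 0, -0.018], 255],
  [[0, 0, 0], [0.1135, 0, -0.014], 255],
  [[0, 0, 0], [0.1215, 0, -0.0085], 255],
  [[0, 0, 0], [0.129, 0, -0.0025], 255],
  [[0, 0, 0], [0.131, 0, -0.001], 255],
  [[0, 0, 0], [0.131, 0, -0.001], 255],
  [[0, 0, 0], [0.131, 0, -0.001], 255],
])

```text
time: 13.23
eef_pos: [0.641, -0.1855, 0.0867]
ee_rot: [3.139, -0.115, 0.007]
ft_force: [1.6, -3.8, 1.2]
width: 0.0119
finger_force: 15.0
```

```bash
python3 arc.py
```

```text
13.2333 [ 0.641  -0.1855  0.0867] [ 1.6 -3.8  1.2]
tcp local [0.1118 0.0007 0.0867] 0.011908740154659448 14.999710321426392
```

Request:
servo_tool([
  [[0, 0, 0], [0.002, 0, 0.002], 255],
  [[0, 0, 0], [0.003, 0, 0.003], 255],
  [[0, 0, 0], [0.004, 0, 0.004], 255],
  [[0, 0, 0], [0.004, 0, 0.004], 255],
])

```text
time: 13.57
eef_pos: [0.6422, -0.1857, 0.0856]
ee_rot: [3.139, -0.116, -0.001]
ft_force: [-15.2, -0.4, 15.6]
width: 0.0119
finger_force: 15.0
```

Request:
servo_tool([
  [[0, 0, 0], [-0.002, 0, -0.002], 255],
  [[0, 0, 0], [-0.002, 0, -0.002], 255],
  [[0, 0, 0], [-0.002, 0, -0.002], 130],
  [[0, 0, 0], [-0.002, 0, -0.002], 130],
  [[0, 0, 0], [-0.002, 0, -0.002], 130],
  [[0, 0, 0], [-0.002, 0, -0.002], 130],
  [[0, 0, 0], [-0.002, 0, -0.03], 130],
  [[0, 0, 0], [-0.002, 0, -0.07], 130],
  [[0, 0, 0], [-0.002, 0, -0.09], 130],
  [[0, 0, 0], [-0.002, 0, -0.09], 255],
  [[0, 0, 0], [-0.002, 0, -0.09], 255],
], force=15)

```text
time: 14.48
eef_pos: [0.6429, -0.1852, 0.1742]
ee_rot: [3.139, -0.114, 0.01]
ft_force: [0.4, 0.5, -0.2]
width: 0.0331
finger_force: 0.0
```

```bash
python3 -c "
from arc import *
go([-.003,.036,.15],'above'); go([-.003,.036,.048],'down'); go([-.003,.005,.048],'across')"
```

```text
14.4833 [ 0.6429 -0.1852  0.1742] [ 0.4  0.5 -0.2]
tcp local [0.1137 0.0012 0.1742] 0.03314357786376857 0.0
above [0.0006, -0.0063, 0.0012] [-0.1168, -0.035, 0.0235]
down [0.0006, -0.0063, 0.0012] [-0.1174, -0.0351, 0.1255]
across [0.0006, -0.0063, 0.0012] [-0.1175, -0.0041, 0.1255]
```

Request:
servo_tool([
  [[0, -0.006, 0], [-0.117, -0.035, 0], 255],
  [[0, -0.006, 0], [-0.117, -0.035, 0], 255],
  [[0, -0.006, 0], [-0.117, -0.035, 0], 255],
  [[0, -0.006, 0], [-0.117, -0.035, 0], 255],
  [[0, -0.006, 0], [-0.117, -0.035, 0.02], 255],
  [[0, -0.006, 0], [-0.117, -0.035, 0.05], 255],
  [[0, -0.006, 0], [-0.117, -0.035, 0.08], 255],
  [[0, -0.006, 0], [-0.117, -0.035, 0.105], 255],
  [[0, -0.006, 0], [-0.117, -0.035, 0.125], 255],
  [[0, -0.006, 0], [-0.117, -0.035, 0.125], 255],
  [[0, -0.006, 0], [-0.117, -0.035, 0.125], 255],
])

```text
time: 15.4
eef_pos: [0.5269, -0.1412, 0.0447]
ee_rot: [-3.138, 0.114, 0.013]
ft_force: [0.5, -0.1, 0.6]
width: 0.0005
finger_force: 0.0
```

```bash
python3 -c "
from arc import *"
python3 - <<'E'
from h import *
im=imaging.camera("scene")[:,:,::-1]
w=imaging.camera("wrist")[:,:,::-1]
o=np.zeros((560,800,3),np.uint8)
o[:,:400]=cv2.resize(im[150:290,190:290],None,fx=4,fy=4,interpolation=cv2.INTER_CUBIC)
o[:300,400:]=cv2.resize(w,(400,300),interpolation=cv2.INTER_AREA)
cv2.imwrite("pics/sw.png",cv2.convertScaleAbs(o,alpha=1.7,beta=15))
E
```

```text
15.4 [ 0.5269 -0.1412  0.0447] [ 0.5 -0.1  0.6]
tcp local [-0.0053  0.0364  0.0447] 0.0004886664761478072 0.0
```

Request:
servo_tool([
  [[0, 0, 0], [0, 0.004, 0], 255],
  [[0, 0, 0], [0, 0.008, 0], 255],
  [[0, 0, 0], [0, 0.012, 0], 255],
  [[0, 0, 0], [0, 0.016, 0], 255],
  [[0, 0, 0], [0, 0.02, 0], 255],
  [[0, 0, 0], [0, 0.022, 0], 255],
  [[0, 0, 0], [0, 0.022, 0], 255],
])

```text
time: 16.08
eef_pos: [0.5267, -0.1644, 0.0474]
ee_rot: [3.139, -0.116, -0.004]
ft_force: [0.6, 0.1, 0.5]
width: 0.0006
finger_force: 0.0
```

Request:
servo_tool([
  [[0, 0, 0], [0, 0.002, 0], 255],
  [[0, 0, 0], [0, 0.003, 0], 255],
  [[0, 0, 0], [0, 0.004, 0], 255],
  [[0, 0, 0], [0, 0.004, 0], 255],
])

```text
time: 16.42
eef_pos: [0.5264, -0.1678, 0.0474]
ee_rot: [-3.139, 0.115, 0.005]
ft_force: [-0.2, 1.2, 0.8]
width: 0.0006
finger_force: 0.6
```

Request:
servo_tool([
  [[0, 0, 0], [0, 0.002, 0], 255],
  [[0, 0, 0], [0, 0.003, 0], 255],
  [[0, 0, 0], [0, 0.004, 0], 255],
  [[0, 0, 0], [0, 0.004, 0], 255],
])

```text
time: 16.75
eef_pos: [0.5262, -0.17, 0.0472]
ee_rot: [-3.136, 0.113, 0.005]
ft_force: [-0.0, 6.7, 2.3]
width: 0.0001
finger_force: 3.9
```

```bash
python3 arc.py
```

```text
16.75 [ 0.5262 -0.17    0.0472] [-0.   6.7  2.3]
tcp local [-0.0038  0.0077  0.0472] 0.00014226026594379987 3.895433242432773
```

Request:
servo_tool([
  [[0, 0, 0], [0, 0.001, 0], 255],
  [[0, 0, 0], [0, 0.0015, 0], 255],
  [[0, 0, 0], [0, 0.0015, 0], 255],
])

```text
time: 17.0
eef_pos: [0.5262, -0.1701, 0.0472]
ee_rot: [-3.134, 0.112, 0.005]
ft_force: [-0.3, 11.6, 3.4]
width: 0.0001
finger_force: 6.0
```

```bash
python3 arc.py
```

```text
17.0 [ 0.5262 -0.1701  0.0472] [-0.3 11.6  3.4]
tcp local [-0.0038  0.0076  0.0472] 8.686178011018807e-05 6.036651134490967
```

It has hit a rigid stop. I'll back off, rise, and check with the last picture.

Request:
servo_tool([
  [[0, 0, 0], [0, -0.01, 0], 255],
  [[0, 0, 0], [0, -0.02, 0], 255],
  [[0, 0, 0], [0, -0.02, -0.04], 255],
  [[0, 0, 0], [0, -0.02, -0.08], 255],
  [[0, 0, 0], [0, -0.02, -0.12], 255],
  [[0, 0, 0], [-0.04, -0.005, -0.13], 255],
  [[0, 0, 0], [-0.08, 0.007, -0.13], 255],
  [[0, 0, 0], [-0.08, 0.007, -0.13], 255],
  [[0, 0, 0], [-0.08, 0.007, -0.13], 255],
])

```text
time: 17.75
eef_pos: [0.4449, -0.1748, 0.178]
ee_rot: [3.138, -0.118, -0.003]
ft_force: [0.1, -1.0, 0.1]
width: 0.0006
finger_force: 0.0
```

```bash
python3 arc.py
python3 - <<'E'
from h import *
im=imaging.camera("scene")[:,:,::-1]
w=imaging.camera("wrist")[:,:,::-1]; t=imaging.camera("top")[:,:,::-1]
r=lambda a,sz:cv2.resize(a,sz,interpolation=cv2.INTER_CUBIC)
o=np.zeros((600,800,3),np.uint8)
o[:300,:300]=r(im[180:270,200:290],(300,300))
o[300:,:300]=r(t[170:270,210:310],(300,300))
o[:440,300:]=r(w[0:300,150:490],(500,440))
cv2.imwrite("pics/sw2.png",cv2.convertScaleAbs(o,alpha=1.6,beta=10))
E
```

```text
17.75 [ 0.4449 -0.1748  0.178 ] [ 0.1 -1.   0.1]
tcp local [-0.0846 -0.0031  0.178 ] 0.0005666818036321344 0.0
```

View pics/sw2.png

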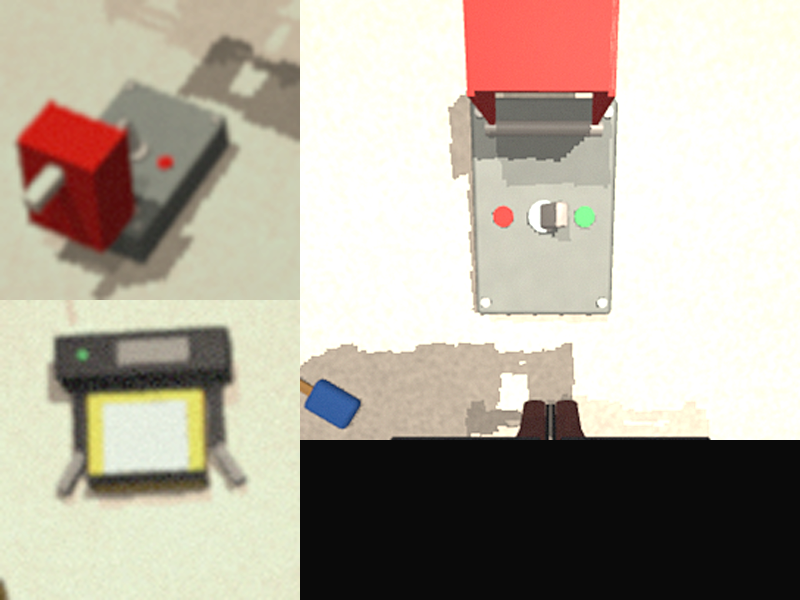

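The toggle leans to the green dot (right panel, about (560,215)), the guard stands fully up, and the lantern is square and home in the dock. Next I'll re-grip the post to lower the guard.

```bash
python3 -c "
from arc import *
go([.112,.0007,.178],'above'); go([.112,.0007,.086],'at')"
```

```text
17.9 [ 0.4467 -0.1742  0.1772] [ 0.1 -0.3 -0. ]
tcp local [-0.0829 -0.0023  0.1772] 0.00031814585479866803 0.0
above [0.0001, 0.0029, 0.0011] [0.1949, -0.0028, -0.0013]
at [0.0001, 0.0029, 0.0011] [0.1951, -0.0028, 0.0907]
```

Request:
servo_tool([
  [[0, 0.003, 0], [0.05, -0.003, -0.003], 130],
  [[0, 0.003, 0], [0.195, -0.003, -0.003], 130],
  [[0, 0.003, 0], [0.195, -0.003, -0.003], 130],
  [[0, 0.003, 0], [0.195, -0.003, -0.003], 130],
  [[0, 0.003, 0], [0.195, -0.003, -0.003], 130],
  [[0, 0.003, 0], [0.195, -0.003, 0], 130],
  [[0, 0.003, 0], [0.195, -0.003, 0], 130],
  [[0, 0.003, 0], [0.195, -0.003, 0.03], 130],
  [[0, 0.003, 0], [0.195, -0.003, 0.06], 130],
  [[0, 0.003, 0], [0.195, -0.003, 0.08], 130],
  [[0, 0.003, 0], [0.195, -0.003, 0.09], 130],
  [[0, 0.003, 0], [0.195, -0.003, 0.09], 130],
  [[0, 0.003, 0], [0.195, -0.003, 0.09], 255],
  [[0, 0.003, 0], [0.195, -0.003, 0.09], 255],
  [[0, 0.003, 0], [0.195, -0.003, 0.09], 255],
  [[0, 0.003, 0], [0.195, -0.003, 0.09], 255],
  [[0, 0.003, 0], [0.195, -0.003, 0.09], 255],
  [[0, 0.003, 0], [0.195, -0.003, 0.09], 255],
], force=15)

```text
time: 19.4
eef_pos: [0.6411, -0.1856, 0.0882]
ee_rot: [3.139, -0.115, 0.003]
ft_force: [0.7, 0.8, 3.3]
width: 0.0119
finger_force: 15.0
```

```bash
python3 arc.py
python3 - <<'E'
import numpy as np
p=np.array([-.066,.068]); q=lambda a:np.array([np.cos(a)*p[0]+np.sin(a)*p[1],-np.sin(a)*p[0]+np.cos(a)*p[1]])
for a in np.arange(1.4,-.06,-.1): print((q(a)-q(1.5)).round(4).tolist())
E
```

```text
19.4 [ 0.6411 -0.1856  0.0882] [0.7 0.8 3.3]
tcp local [0.1119 0.0006 0.0882] 0.011895642414705738 15.001055896282196
[-0.0074, 0.006]
[-0.0153, 0.0111]
[-0.0237, 0.0155]
[-0.0325, 0.019]
[-0.0416, 0.0216]
[-0.0509, 0.0233]
[-0.0604, 0.0241]
[-0.0698, 0.0239]
[-0.0792, 0.0227]
[-0.0885, 0.0207]
[-0.0975, 0.0177]
[-0.1061, 0.0138]
[-0.1143, 0.0091]
[-0.122, 0.0036]
[-0.1292, -0.0026]
```

Request:
servo_tool([
  [[0, 0, 0], [-0.0075, 0, -0.006], 255],
  [[0, 0, 0], [-0.0155, 0, -0.011], 255],
  [[0, 0, 0], [-0.0235, 0, -0.0155], 255],
  [[0, 0, 0], [-0.0325, 0, -0.019], 255],
  [[0, 0, 0], [-0.0415, 0, -0.0215], 255],
  [[0, 0, 0], [-0.051, 0, -0.0235], 255],
  [[0, 0, 0], [-0.0605, 0, -0.024], 255],
  [[0, 0, 0], [-0.07, 0, -0.024], 255],
  [[0, 0, 0], [-0.079, 0, -0.0225], 255],
  [[0, 0, 0], [-0.0885, 0, -0.0205], 255],
  [[0, 0, 0], [-0.0975, 0, -0.0175], 255],
  [[0, 0, 0], [-0.106, 0, -0.014], 255],
  [[0, 0, 0], [-0.1145, 0, -0.009], 255],
  [[0, 0, 0], [-0.122, 0, -0.0035], 255],
  [[0, 0, 0], [-0.129, 0, 0.0025], 255],
  [[0, 0, 0], [-0.131, 0, 0.0045], 255],
  [[0, 0, 0], [-0.132, 0, 0.0055], 255],
  [[0, 0, 0], [-0.132, 0, 0.0055], 255],
])

```text
time: 20.9
eef_pos: [0.5086, -0.1754, 0.0825]
ee_rot: [-3.139, 0.114, -0.002]
ft_force: [0.9, 3.3, 5.3]
width: 0.0117
finger_force: 15.0
```

```bash
python3 arc.py
```

```text
20.9 [ 0.5086 -0.1754  0.0825] [0.9 3.3 5.3]
tcp local [-0.021   0.001   0.0825] 0.011709498976527566 15.000514537096024
```

Request:
servo_tool([
  [[0, 0, 0], [-0.001, 0, 0.0015], 255],
  [[0, 0, 0], [-0.002, 0, 0.003], 255],
  [[0, 0, 0], [-0.002, 0, 0.003], 255],
])

```text
time: 21.15
eef_pos: [0.5085, -0.1755, 0.0822]
ee_rot: [3.139, -0.114, 0.01]
ft_force: [2.8, 4.2, 14.3]
width: 0.0119
finger_force: 15.0
```

Request:
servo_tool([
  [[0, 0, 0], [0, 0, 0.001], 255],
  [[0, 0, 0], [0, 0, 0.001], 130],
  [[0, 0, 0], [0, 0, 0.001], 130],
  [[0, 0, 0], [0, 0, -0.001], 130],
  [[0, 0, 0], [0, 0, -0.001], 130],
  [[0, 0, 0], [0, 0, -0.04], 130],
  [[0, 0, 0], [0, 0, -0.08], 130],
  [[0, 0, 0], [0, 0, -0.12], 130],
  [[0, 0, -0.074], [-0.028, -0.002, -0.165], 0],
  [[0, 0, -0.074], [-0.028, -0.002, -0.165], 0],
  [[0, 0, -0.074], [-0.028, -0.002, -0.165], 0],
  [[0, 0, -0.074], [-0.028, -0.002, -0.165], 0],
])

```text
time: 22.15
eef_pos: [0.4788, -0.1718, 0.2426]
ee_rot: [-3.142, 0.001, 0.001]
ft_force: [-0.2, -0.5, -0.9]
width: 0.0664
finger_force: 0.0
```

Run:
```python
from h import *
import pickle
s=get_state(); im=imaging.camera("wrist"); print(s["time"],s["eef_pos"],s["ee_rot"],s["ft_force"].round(1))
C=cam("wrist",s); b=np.load("poses.npz")["b"]
hsv=cv2.cvtColor(np.ascontiguousarray(im),cv2.COLOR_RGB2HSV)
red=cv2.inRange(hsv,(0,150,60),(8,255,255))|cv2.inRange(hsv,(172,150,60),(180,255,255)); red[290:]=0
c=max(cv2.findContours(red,0,2)[0],key=cv2.contourArea); print("red",cv2.minAreaRect(c))
P=np.array([(45,30,81),(45,-30,81),(-39,-30,81),(-39,30,81)])/1e3
print("expected",cv2.minAreaRect(proj(C,place(b,P)).astype(np.float32)))
o=cv2.imread("pics/w3.png"); h=cv2.cvtColor(o,cv2.COLOR_BGR2HSV); r=cv2.inRange(h,(0,120,60),(8,255,255))|cv2.inRange(h,(172,120,60),(180,255,255))
c=max(cv2.findContours(r,0,2)[0],key=cv2.contourArea); q=cv2.minAreaRect(c); print("before",np.array(q[0])/3+[220,100],np.array(q[1])/3,q[2])
print("exp before",cv2.minAreaRect(proj(cam("wrist",pickle.load(open("s3.pkl","rb"))),place(b,P)).astype(np.float32)))
```

```text
22.15 [ 0.47878791 -0.17180014  0.24257143] [-3.14151221e+00  5.03019432e-04  7.04621039e-04] [-0.2 -0.5 -0.9]
red ((325.1654968261719, 176.51380920410156), (64.5263442993164, 89.68912506103516), 4.763641834259033)
expected ((325.5981140136719, 174.7540283203125), (65.83634185791016, 91.36003112792969), 4.521238327026367)
before [317.13242594 175.95088704] [63.41882833 88.72655233] 4.492581844329834
exp before ((316.7744140625, 175.53866577148438), (64.29329681396484, 89.14257049560547), 4.407602310180664)
```

```bash
python3 -c "
from station import finish_job
print(finish_job())"
```

```text
the job is handed in; nothing more can be done
None
```

The lantern is home in the dock, the switch is flipped to green and the guard is shut again; I handed the job in at about 22 s with nothing else deliberately touched.

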